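# Shake the loose clay out of the money box

### The arm

A 6-joint arm with a two-finger parallel gripper is mounted at the origin on a cart in front of the work surface, level with it; the furniture and walls round the work are solid. World frame = base frame: x ahead of the robot, y to its left, z up, the work surface at z = 0. Lengths are in m, angles in degrees, forces in N, time in s.
With the tool pointing down it reaches from about 0.35 to 0.875 m from the base axis. Payload 4.2 kg.
Tool frame: the origin (TCP) lies midway between the tips of the shut fingers; the grasp point (between the pads) lies 19 mm behind it; z points along the fingers, y is the line along which they close (so a half turn about z gives the same grasp; the last joint's range is limited). The gripper opens to 87 mm and grips with 3 to 60 N. Pads are 19 mm wide; open, the fingers measure 117 mm over their backs; the gripper's body (75 mm by 190 mm) begins 51 mm behind the grasp point.
Start: joints at [-49.698, 22.042, 0.453, 0, -68.411, -14.817], TCP at [0.269, -0.564, 0.223] pointing down, gripper open.
Joint ranges: [-179.83, 179.83], [-69.29, 118.12], [-61.27, 80.66], [-181.25, 117.63], [-171.15, -9.14], [-177.46, 177.46]. Speed limits (degrees/s): [159.86, 159.86, 180, 180, 180, 180].

### API

Orientations are given as a 3x3 rotation matrix whose columns are the frame's x, y, z axes.
In Python, from station import sense, capture, finish_job, silhouettes, landmark_of gives the robot as it stands.
- The arm moves only by the tool step_arm, never from a script. Its arguments are lists of equal length, an entry for each row: "linear": the shift along the tool's x, y, z in mm, a list of three; "delta_rot": the turn, a rotation vector about the tool's x, y, z in rad, a list of three; "grip": the finger opening in mm, from 0 to 87. A call has 1 to 10 rows; each row shifts and turns the commanded pose from where the row before left it, along the tool's axes as they then stand; what a row does not reach is not made up. A row lasts 1/8 s, in which the tool goes at most 62.5 mm and 10.7 degrees, less where a joint would pass 70% of its speed; a pose out of reach is approached as far as the arm can. A call with a gripper value outside its range is refused whole. The fingers move at their own pace and stop on an object; the grip force is fixed at half the most. Time passes only in rows, so rows that do not move let the fingers close. It gives the time, the measured TCP pose, the force, the opening and the grip force at its end, in the units of the state.
- sense(): the state, without advancing time (a new reading comes with each control period).
- capture(name): name is "side" or "top" or "wrist"; returns a dict with "img" (480x640x3 uint8, red, green, blue), "fx", "fy", "cx", "cy" (pixels), "k1" (the pictures are not rectified: a ray, as slopes to the right and down, at radius r is drawn at 1 + k1 r^2 times it, then the intrinsics apply), "world_to_cam" (4x4, takes a point from world to camera coordinates); the wrist camera has in their place "mount" (4x4, takes a point from camera to tool coordinates, whose origin is the TCP and whose axes are the flange's). Camera axes: x right, y up, looking along -z (the intrinsics and any distortion apply to the point x, -y, -z); pixel columns grow to the right and rows downward; lengths in m; the calibration is good to about 2 mm. A picture is of the moment at which its call begins: read the wrist's pose just before it. There is no depth.
- finish_job(): hands the job in; it is judged then, once.
Trained networks look in the newest picture that a camera, given by its name, has taken for a name from the list of things; names that differ only in an ending like _2 or _b are one class to them, and where a whole thing is asked for, a point or a joint stands for the part that bears it (a point fixed in the world has none). Each returns a list of dicts, best first, with "score" (0 to 1); they miss things now and then, are a little off and sometimes report something else, mostly with a low value. They report only what shows in the picture. A call takes as long as a camera call. They do not tell look-alikes from the thing itself.
- silhouettes(camera, label): "mask" (480x640 bool, what is visible of it) and "point" ([column, row] in pixels, amid what is visible of it).
- landmark_of(camera, label): "point" ([column, row] in pixels: a listed point, or the origin of a listed thing).
The state is a dict: "time_s": time; "joints": joint angles; "joint_velocities": joint speeds; "effort": joint torques, N m; "tcp_pos": TCP position; "ee_rot": TCP orientation; "wrist_force": force on the tool from outside, world axes, zero at the start; "moment": the same for the moment, N m; "gripper_width": opening from 0.0 (shut) to 1.0 (fully open); "gripper_force": force on a finger pad.
Only numpy, scipy, OpenCV 4.12 (cv2) and the standard library are available. Lean on these libraries where they do the work, as an engineer would, in place of code of your own. Each camera call takes 0.05 s, during which the arm holds its last target. There are 200 camera calls.

### The job

A loose bit of clay coil is rattling about inside the clay money box that stands upside down, slot underneath, on the round wooden bat. Lift the box, carry it steadily over the small shallow bowl and shake it, or rock it from side to side, until the bit of coil drops out through the slot into the bowl; let it fall nowhere else. Then stand the box gently back on the bat, wholly on it and with the slot still underneath, let go, and leave the cups and the card box where they are.

Things in the scene. Friction and masses are not known exactly. Their poses are not given: they have to be found in the camera images.
- box_center (a point): Centre (half-way up) of the money box: closed box of terracotta-coloured clay slabs, 92 mm long (x axis), 56 wide (y), 62 high, 0.25 to 0.4 kg, four 3.5 mm feet on the face now on top, a small roundel on each end. It stands upside down (z axis up). Its only opening, a slot 54 mm long (along x) and 15 wide, lies out of sight in the middle of its flat underside. Take it across the 56 mm width.
- coil_center (a point): Centre of the bit of clay coil: terracotta-coloured round rod, 10 mm thick, 37 mm long (its x axis), 12 g. It starts unseen inside the box, lying flat across the middle of the slot, 65 to 80 degrees away from its direction, and stays so in a level, steady carry (0.25 m/s). It falls only when it lies along the slot.
- scrap_bowl: Small shallow brown bowl, open on top, 124 mm across the rim, 45 mm high, inner floor 13 mm above the table and about 70 mm across; loose, 0.19 kg. Origin: centre of its underside on the table; z up.
- bat: Round wooden bat (flat plywood disc) 240 mm across and 12.5 mm thick, fixed on the table. Origin: centre of its underside on the table; z up. The box starts near its middle; bat and bowl may be either way round, left or right.
- cup_bisque: Bystander: pale unglazed cup, 65 mm across, 67 mm high, at the far side of the work. Origin: centre of its underside.
- cup_glazed: Bystander: grey-green glazed cup, 65 mm across, 71 mm high, at the far side of the work. Origin: centre of its underside.
- cone_box: Bystander: flat card box 46 x 92 x 34 mm, to the left of the work. Origin: centre of its underside.
- money_box: The money box itself; origin at the centre of its underside, 31 mm below its centre. Inside: flat smooth floor 82 x 46 mm, 6 mm thick, walls 5 mm. Rocking it about its x axis, 30 degrees to one side and then the other (1 to 2 s a swing), rolls the coil along a long wall, then out through the slot, mostly within six swings; quick slanting strokes (40 mm in 0.2 s) along x and y at once do it too.
- coil: The bit of coil itself; origin at its centre.
Things that resemble listed ones, but are neither listed nor needed, are in the scene too. Of the things like the money_box, leave any that is blue; of the rest the smaller one is meant. What is shaped like the scrap_bowl but pink is not meant.

How it is judged (in metres and radians):
On the way, in this order (a step that is already met when the one before it is completed fails the run):
1. the box is lifted clear of the bat with the bit of coil still inside (z of box_center in the frame of bat above 0.07 m and z of coil_center in the frame of box_center above -0.026 m and distance between coil_center and box_center below 0.05 m), for 0.2 s.
2. the bit of coil lies in the bowl while the box is still held up (horizontal distance between coil_center and scrap_bowl below 0.055 m and z of coil_center in the frame of scrap_bowl between 0 and 0.042 m and height (world z) of box_center above 0.065 m), for 0.2 s.
At the end, for the whole second after the job is handed in: The bit of coil lies at rest in the upright bowl (its centre within 55 mm of the bowl's axis and below the rim). The box stands at rest flat on the bat, slot underneath (tilt under about 6 degrees), its centre within 70 mm of the bat's centre, so wholly on it, and let go (horizontal distance between coil_center and scrap_bowl below 0.055 m and z of coil_center in the frame of scrap_bowl between 0 and 0.042 m and linear speed of each of coil, money_box below 0.03 m/s and angle between scrap_bowl's own z axis and vertical below 0.17 rad and horizontal distance between box_center and bat below 0.07 m and z of box_center in the frame of bat between 0.039 and 0.048 m and angle between box_center's own z axis and vertical below 0.1 rad); the robot touches nothing.
It fails at once if the bit of coil falls on the table or the bat (height (world z) of coil_center below 0.0195 m and horizontal distance between coil_center and scrap_bowl above 0.065 m).
It fails at once if the box is let fall (faster than 0.5 m/s with no finger on it, a drop of more than about 13 mm) (linear speed of money_box above 0.5 m/s and contact force between money_box and the fingers below 0.3 N).
It fails at once if a cup or the card box is pushed more than 30 mm (distance of any of cup_bisque, cup_glazed, cone_box from where it was at the start of the episode above 0.03 m).
It also fails if it takes over 61 s, if anything falls off the work surface, if the arm or the gripper's body presses on something with over 40 N, if the wrist force passes 120 N, or if a joint passes its speed limit or range.

## Working session

There is one attempt and no reset: what is moved stays moved. The work goes in short steps, Python scripts to look and compute and a tool call to move; the robot and the scene stay as the last step left them, time stands still between calls to the robot, and variables do not carry over. Pictures are saved under pics/ and viewed, at most 10 in all, crops included, and the job is handed in when it is done.

Besides the shell and the picture viewer there is one more tool, called after ">>>" by a JSON object that holds its "name" and its "arguments". step_arm: Moves the arm, as the interface text tells. Its arguments: {"type":"object","properties":{"linear":{"type":"array"},"delta_rot":{"type":"array"},"grip":{"type":"array"}},"required":["linear","delta_rot","grip"]}

```bash
mkdir -p pics; ls; cat > h.py <<'E'
import numpy as np, cv2
from station import *
def undist(c,p):
    d=np.array([(p[0]-c['cx'])/c['fx'],(p[1]-c['cy'])/c['fy']]); u=d.copy()
    for _ in range(20): u=d/(1+c['k1']*(u@u))
    return u
def w2c(c,s=None):
    if 'world_to_cam' in c: return np.array(c['world_to_cam'])
    T=np.eye(4);T[:3,:3]=s['ee_rot'];T[:3,3]=s['tcp_pos']
    return np.linalg.inv(T@np.array(c['mount']))
def ray(c,p,s=None):
    u=undist(c,p);M=np.linalg.inv(w2c(c,s));return M[:3,3],M[:3,:3]@np.array([u[0],-u[1],-1])
def atz(c,p,z,s=None):
    o,d=ray(c,p,s);return o+d*(z-o[2])/d[2]
def proj(c,P,s=None):
    q=w2c(c,s)@np.append(P,1);x=np.array([q[0],-q[1]])/-q[2];x=x*(1+c['k1']*(x@x));return np.array([x[0]*c['fx']+c['cx'],x[1]*c['fy']+c['cy']])
E
python3 - <<'E'
from h import *
ims=[]
for n in ['top','side']:
    c=capture(n);cv2.imwrite(f'pics/{n}0.png',c['img'][:,:,::-1])
    M=np.linalg.inv(w2c(c));print(n,M[:3,3].round(3))
    for l,z in [('money_box',.0125+.065),('scrap_bowl',.03),('bat',.0125),('cup_bisque',.03),('cup_glazed',.03),('cone_box',.017)]:
        for r in silhouettes(n,l)[:4]: print(l,round(r['score'],2),np.round(r['point']),atz(c,r['point'],z).round(3),r['mask'].sum())
    for l,z in [('box_center',.0435),('scrap_bowl',0),('bat',0)]:
        for r in landmark_of(n,l)[:4]: print('LM',l,round(r['score'],2),np.round(r['point']),atz(c,r['point'],z).round(3))
print(sense()['ee_rot'])
E
```

```text
pics
top [0.439 0.061 1.507]
money_box 0.73 [403. 314.] [ 0.368 -0.13   0.077] 2047
money_box 0.61 [293. 238.] [0.55  0.126 0.077] 970
money_box 0.55 [258. 333.] [0.327 0.212 0.077] 945
scrap_bowl 0.71 [407. 233.] [ 0.561 -0.149  0.03 ] 1975
scrap_bowl 0.67 [474. 332.] [ 0.317 -0.31   0.03 ] 2021
bat 0.97 [288. 243.] [0.541 0.141 0.012] 6427
cup_bisque 0.9 [339. 151.] [0.767 0.014 0.03 ] 621
cup_glazed 0.74 [422. 157.] [ 0.751 -0.192  0.03 ] 594
cone_box 0.67 [170. 234.] [0.566 0.436 0.017] 771
LM box_center 0.83 [405. 313.] [ 0.368 -0.139  0.044]
LM box_center 0.77 [297. 236.] [0.556 0.118 0.044]
LM box_center 0.58 [258. 337.] [0.314 0.215 0.044]
LM scrap_bowl 0.9 [472. 331.] [ 0.318 -0.312  0.   ]
LM scrap_bowl 0.86 [402. 234.] [ 0.56 -0.14  0.  ]
side [0.545 1.271 0.726]
money_box 0.78 [310. 257.] [0.558 0.188 0.078] 1173
money_box 0.69 [408. 277.] [0.334 0.285 0.078] 1266
money_box 0.63 [372. 210.] [ 0.378 -0.068  0.078] 1758
scrap_bowl 0.91 [308. 213.] [ 0.563 -0.154  0.03 ] 728
scrap_bowl 0.91 [386. 188.] [ 0.3   -0.329  0.03 ] 430
scrap_bowl 0.52 [307. 250.] [0.567 0.073 0.03 
[... 329 characters left out ...]
.92 [305. 344.] [0.57  0.438 0.017] 965
cone_box 0.63 [310. 258.] [0.56  0.089 0.017] 1144
cone_box 0.4 [310. 214.] [ 0.559 -0.174  0.017] 778
LM box_center 0.9 [309. 253.] [0.562 0.109 0.043]
LM box_center 0.85 [407. 281.] [0.328 0.251 0.043]
LM box_center 0.65 [372. 212.] [ 0.372 -0.124  0.043]
LM scrap_bowl 0.88 [309. 226.] [ 0.561 -0.128  0.   ]
LM scrap_bowl 0.7 [385. 196.] [ 0.302 -0.337  0.   ]
LM scrap_bowl 0.39 [306. 353.] [0.569 0.446 0.   ]
LM bat 0.75 [318. 271.] [0.539 0.132 0.   ]
LM bat 0.34 [250. 214.] [ 0.749 -0.219  0.   ]
[[-9.02718730e-01 -4.30231210e-01  3.25137231e-05]
 [-4.30231210e-01  9.02718730e-01  1.09874738e-05]
 [-3.40779010e-05 -4.06981997e-06 -9.99999999e-01]]
```

View pics/top0.png

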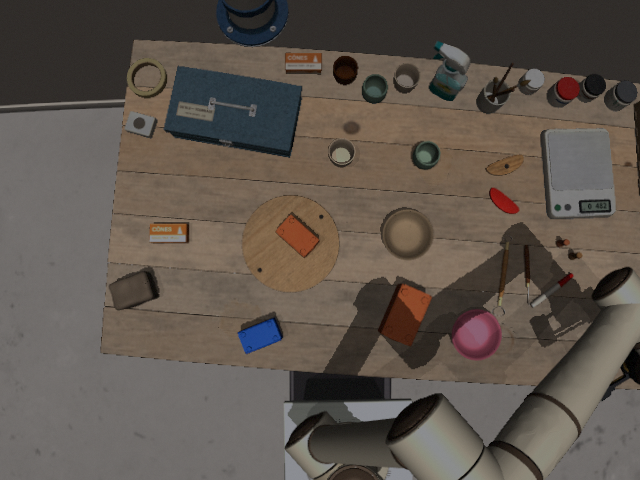

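View pics/side0.png

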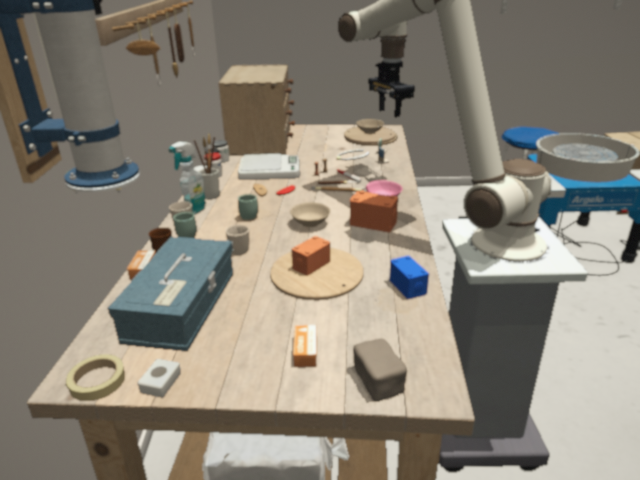

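The top picture has three box-like things: a small terracotta one on the bat at (297,236), a larger terracotta one at (405,313) and a blue one at (260,335). There is a brown bowl at (407,234) and a pink one at (477,333). I choose the small terracotta box and the brown bowl, and check the choice in a crop.

```bash
python3 - <<'E'
from h import *
c=capture('top');I=c['img']
for l,p0,z in [('money_box',(297,236),.0745),('scrap_bowl',(407,234),.045),('bat',(290,243),.0125)]:
    for r in silhouettes('top',l):
        if np.hypot(*(np.array(r['point'])-p0))>15: continue
        ct=max(cv2.findContours(r['mask'].astype(np.uint8),0,1)[0],key=cv2.contourArea)[:,0,:]
        W=np.array([atz(c,q,z)[:2] for q in ct.astype(float)],np.float32)
        print(l,cv2.minAreaRect(W*1000), cv2.minEnclosingCircle(W))
hsv=cv2.cvtColor(I,cv2.COLOR_RGB2HSV)
m=((hsv[...,0]<13)&(hsv[...,1]>150)&(hsv[...,2]>60)).astype(np.uint8);m[:, :265]=0;m[:,330:]=0;m[:200]=0;m[270:]=0
ct=max(cv2.findContours(m,0,1)[0],key=cv2.contourArea)[:,0,:]
W=np.array([atz(c,q,.0745)[:2] for q in ct.astype(float)],np.float32);print('col',cv2.minAreaRect(W*1000))
cv2.imwrite('pics/crop.png',cv2.resize(I[190:290,230:450,::-1],None,fx=3.6,fy=3.6,interpolation=2))
E
```

```text
money_box ((553.1915283203125, 116.80662536621094), (98.87898254394531, 59.53764724731445), 48.07847595214844) ((0.5536699295043945, 0.11761541664600372), 0.05333800986409187)
scrap_bowl ((557.8610229492188, -148.54705810546875), (121.51155853271484, 119.38883209228516), 44.15740966796875) ((0.5582295060157776, -0.14879928529262543), 0.062408365309238434)
bat ((541.9356689453125, 137.95416259765625), (237.48336791992188, 239.18251037597656), 17.766897201538086) ((0.5414363145828247, 0.13743585348129272), 0.12149949371814728)
col ((554.8052978515625, 116.90219116210938), (95.24542999267578, 56.75211715698242), 47.444488525390625)
```

View pics/crop.png

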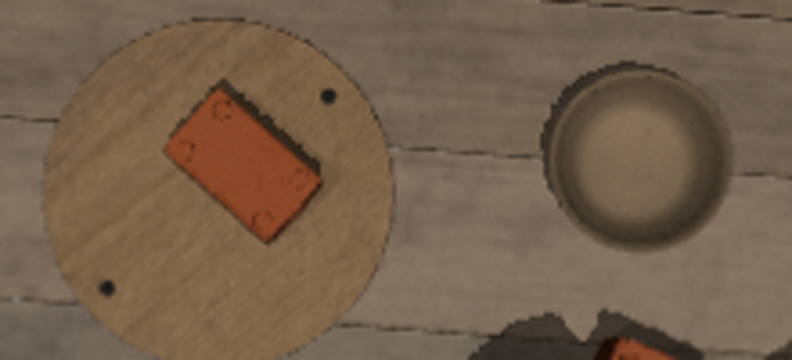

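The crop confirms it: a small box with four feet on top, 95 x 57 mm measured, on the bat. The bowl is brown. The box centre is near (0.555, 0.117) with its long axis at 47.5°, so I move now.

>>> {"name": "step_arm", "arguments": {"linear": [[-40,36,0],[-40,36,0],[-40,36,0],[-40,36,0],[-40,36,0],[-40,36,0],[-40,36,0],[-40,36,0],[-40,36,0],[-40,36,0]], "delta_rot": [[0,0,0],[0,0,0],[0,0,0],[0,0,0],[0,0,0],[0,0,0],[0,0,0],[0,0,0],[0,0,0],[0,0,0]], "grip": [87,87,87,87,87,87,87,87,87,87]}}

```text
time_s: 2.45
tcp_pos: [0.4756, -0.0653, 0.223]
ee_rot: [[-0.903, -0.431, 0.001], [-0.431, 0.903, 0.0], [-0.001, -0.0, -1.0]]
wrist_force: [0.4, -0.5, -0.3]
gripper_width: 1.002
gripper_force: 0.0
```

>>> {"name": "step_arm", "arguments": {"linear": [[-50,44,0],[-50,44,0],[-37,32,0],[0,0,0],[0,0,0],[0,0,0],[0,0,0]], "delta_rot": [[0,0,0],[0,0,0],[0,0,0],[0,0,-0.13],[0,0,-0.13],[0,0,-0.124],[0,0,0]], "grip": [87,87,87,87,87,87,87]}}

```text
time_s: 3.32
tcp_pos: [0.5439, 0.0927, 0.2226]
ee_rot: [[-0.677, -0.736, 0.0], [-0.736, 0.677, 0.0], [-0.0, -0.0, -1.0]]
wrist_force: [-0.8, 0.4, -1.3]
gripper_width: 1.003
gripper_force: 0.0
```

```bash
cat > box.py <<'E'
from h import *
import sys
s=sense();c=capture('wrist');I=c['img'];cv2.imwrite('pics/%s.png'%sys.argv[1],I[:,:,::-1])
R=np.array(s['ee_rot']);t=np.array(s['tcp_pos'])
print(s['time_s'],t.round(4),np.degrees(np.arctan2(R[1,1],R[0,1])),R[:,2].round(3),np.round(s['joints']))
for r in silhouettes('wrist','money_box')[:2]:
    ct=max(cv2.findContours(r['mask'].astype(np.uint8),0,1)[0],key=cv2.contourArea)[:,0,:].astype(float)
    W=np.array([atz(c,q,.0715,s)[:2] for q in ct],np.float32)
    b=cv2.minAreaRect(W*1000);print(round(r['score'],2),np.round(r['point']),b)
    print('tool delta',R.T@(np.array([*b[0],t[2]*1000])-t*1000))
for r in landmark_of('wrist','box_center')[:2]: print(round(r['score'],2),atz(c,r['point'],.0435,s))
E
python3 box.py w1
```

```text
3.325 [0.5439 0.0927 0.2226] 137.4082054462586 [ 0.  0. -1.] [ 27.  15. -10.  -0. -65. -69.]
0.75 [332. 247.] ((553.290771484375, 115.67302703857422), (99.9256362915039, 56.110164642333984), 47.59111785888672)
tool delta [-2.32288182e+01  8.64692734e+00  2.60712840e-03]
0.75 [0.32230609 0.20741533 0.0435    ]
0.58 [0.556383   0.11806992 0.0435    ]
```

View pics/w1.png

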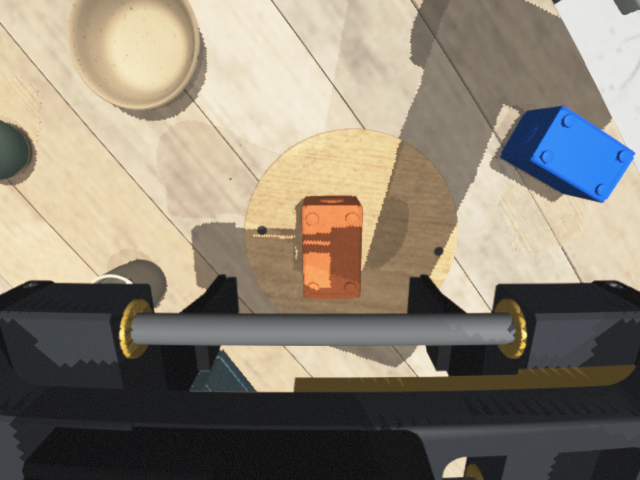

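The box is centred at (332,247), aligned with the fingers, and its end face shows at the top edge. The correction is about (-26, +8) mm, then I descend.

>>> {"name": "step_arm", "arguments": {"linear": [[-26,8,20],[0,0,40],[0,0,40],[0,0,30],[0,0,25],[0,0,20],[0,0,13],[0,0,7],[0,0,0],[0,0,0]], "delta_rot": [[0,0,0],[0,0,0],[0,0,0],[0,0,0],[0,0,0],[0,0,0],[0,0,0],[0,0,0],[0,0,0],[0,0,0]], "grip": [87,87,87,87,87,87,87,87,87,87]}}

```text
time_s: 4.72
tcp_pos: [0.5562, 0.1174, 0.0283]
ee_rot: [[-0.676, -0.737, 0.001], [-0.737, 0.676, 0.001], [-0.001, -0.001, -1.0]]
wrist_force: [-0.6, 0.7, 0.5]
gripper_width: 1.005
gripper_force: 0.0
```

>>> {"name": "step_arm", "arguments": {"linear": [[0,0,0],[0,0,0],[0,0,0],[0,0,0],[0,0,0],[0,0,0],[0,0,0],[0,0,0]], "delta_rot": [[0,0,0],[0,0,0],[0,0,0],[0,0,0],[0,0,0],[0,0,0],[0,0,0],[0,0,0]], "grip": [75,68,62,59,56,53,50,50]}}

```text
time_s: 5.72
tcp_pos: [0.5555, 0.1173, 0.0276]
ee_rot: [[-0.676, -0.737, -0.0], [-0.737, 0.676, 0.0], [0.0, 0.0, -1.0]]
wrist_force: [0.2, 1.4, 1.6]
gripper_width: 0.642
gripper_force: 30.0
```

>>> {"name": "step_arm", "arguments": {"linear": [[0,0,-3],[0,0,-7],[0,0,-11],[0,0,-14],[0,0,-14],[0,0,-13],[0,0,-10],[0,0,-6],[0,0,-2],[0,0,0]], "delta_rot": [[0,0,0],[0,0,0],[0,0,0],[0,0,0],[0,0,0],[0,0,0],[0,0,0],[0,0,0],[0,0,0],[0,0,0]], "grip": [50,50,50,50,50,50,50,50,50,50]}}

```text
time_s: 6.98
tcp_pos: [0.5554, 0.1171, 0.1073]
ee_rot: [[-0.676, -0.737, -0.001], [-0.737, 0.676, -0.0], [0.001, 0.0, -1.0]]
wrist_force: [0.2, 0.3, -2.3]
gripper_width: 0.641
gripper_force: 30.0
```

>>> {"name": "step_arm", "arguments": {"linear": [[2,-2,0],[5,-5,0],[9,-8,0],[13,-12,0],[16,-15,0],[18,-17,0],[18,-17,0],[18,-17,0],[18,-17,0],[18,-17,0]], "delta_rot": [[0,0,0],[0,0,0],[0,0,0],[0,0,0],[0,0,0],[0,0,0],[0,0,0],[0,0,0],[0,0,0],[0,0,0]], "grip": [50,50,50,50,50,50,50,50,50,50]}}

```text
time_s: 8.22
tcp_pos: [0.5575, -0.0701, 0.1076]
ee_rot: [[-0.676, -0.737, -0.0], [-0.737, 0.676, -0.0], [0.0, 0.0, -1.0]]
wrist_force: [0.6, -0.0, -3.1]
gripper_width: 0.638
gripper_force: 30.0
```

>>> {"name": "step_arm", "arguments": {"linear": [[17,-16,0],[14,-13,0],[11,-10,0],[8,-8,0],[5,-5,0],[3,-3,0],[1,0,0],[0,0,0]], "delta_rot": [[0,0,0],[0,0,0],[0,0,0],[0,0,0],[0,0,0],[0,0,0],[0,0,0],[0,0,0]], "grip": [50,50,50,50,50,50,50,50]}}

```text
time_s: 9.22
tcp_pos: [0.5586, -0.1485, 0.1075]
ee_rot: [[-0.675, -0.737, -0.0], [-0.737, 0.675, 0.0], [-0.0, 0.0, -1.0]]
wrist_force: [0.4, -0.2, -3.9]
gripper_width: 0.639
gripper_force: 30.0
```

```bash
cat > look.py <<'E'
from h import *
import sys
s=sense();R=np.array(s['ee_rot']);t=np.array(s['tcp_pos']);print(s['time_s'],t.round(4),R[:,2].round(3),s['gripper_width'],s['wrist_force'])
a=capture('top')
for r in landmark_of('top','coil_center')[:2]+silhouettes('top','coil')[:2]: print('coil top',round(r['score'],2),np.round(r['point']),atz(a,r['point'],.02).round(3))
for r in landmark_of('top','scrap_bowl')[:3]: print('bowl',round(r['score'],2),atz(a,r['point'],0).round(3))
b=capture('side')
for r in landmark_of('side','coil_center')[:2]: print('coil side',round(r['score'],2),np.round(r['point']),atz(b,r['point'],.02).round(3))
for r in landmark_of('side','scrap_bowl')[:3]: print('bowl',round(r['score'],2),atz(b,r['point'],0).round(3))
p=proj(a,[.558,-.149,.03]).astype(int);q=proj(b,[.558,-.149,.06]).astype(int)
A=cv2.resize(a['img'][p[1]-55:p[1]+55,p[0]-55:p[0]+55],(400,400),interpolation=2);B=cv2.resize(b['img'][q[1]-55:q[1]+55,q[0]-55:q[0]+55],(400,400),interpolation=2)
cv2.imwrite('pics/%s.png'%sys.argv[1],np.hstack([A,B])[:,:,::-1])
E
python3 look.py c1
```

```text
9.225 [ 0.5586 -0.1485  0.1075] [-0.  0. -1.] 0.6389878353411758 [ 0.38607471 -0.15409087 -3.90446489]
bowl 0.63 [ 0.318 -0.31   0.   ]
bowl 0.82 [ 0.303 -0.314  0.   ]
bowl 0.6 [ 0.558 -0.145  0.   ]
```

View pics/c1.png

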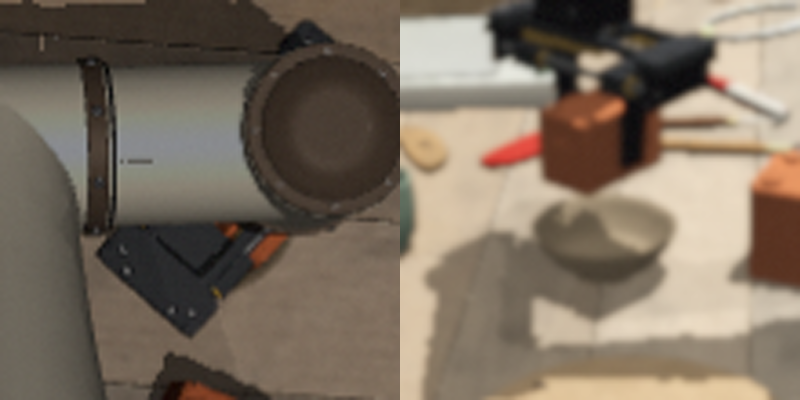

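The box hangs over the bowl (right half, box at (600,140), bowl at (605,230)), and nothing has dropped. I lower it and rock.

>>> {"name": "step_arm", "arguments": {"linear": [[0,0,6],[0,0,8],[0,0,6],[0,0,0],[0,0,0],[0,0,0],[0,0,0],[0,0,0],[0,0,0],[0,0,0]], "delta_rot": [[0,0,0],[0,0,0],[0,0,0],[0.05,0,0],[0.1,0,0],[0.12,0,0],[0.12,0,0],[0.09,0,0],[0.045,0,0],[0,0,0]], "grip": [50,50,50,50,50,50,50,50,50,50]}}

```text
time_s: 10.82
tcp_pos: [0.5676, -0.1768, 0.0989]
ee_rot: [[-0.692, -0.662, 0.288], [-0.722, 0.618, -0.312], [0.028, -0.424, -0.905]]
wrist_force: [0.6, -0.6, -3.7]
gripper_width: 0.639
gripper_force: 30.0
```

>>> {"name": "step_arm", "arguments": {"linear": [[0,0,0],[0,0,0],[0,0,0],[0,0,0],[0,0,0],[0,0,0],[0,0,0],[0,0,0],[0,0,0],[0,0,0]], "delta_rot": [[-0.05,0,0],[-0.09,0,0],[-0.12,0,0],[-0.13,0,0],[-0.135,0,0],[-0.135,0,0],[-0.13,0,0],[-0.12,0,0],[-0.09,0,0],[-0.05,0,0]], "grip": [50,50,50,50,50,50,50,50,50,50]}}

```text
time_s: 12.08
tcp_pos: [0.5748, -0.1881, 0.104]
ee_rot: [[-0.701, -0.607, -0.374], [-0.712, 0.623, 0.325], [0.035, 0.494, -0.869]]
wrist_force: [0.0, 0.1, -3.3]
gripper_width: 0.643
gripper_force: 30.0
```

>>> {"name": "step_arm", "arguments": {"linear": [[0,0,0],[0,0,0],[0,0,0],[0,0,0],[0,0,0],[0,0,0],[0,0,0],[0,0,0],[0,0,0],[0,0,0]], "delta_rot": [[0.05,0,0],[0.09,0,0],[0.12,0,0],[0.13,0,0],[0.135,0,0],[0.135,0,0],[0.13,0,0],[0.12,0,0],[0.09,0,0],[0.05,0,0]], "grip": [50,50,50,50,50,50,50,50,50,50]}}

```text
time_s: 13.32
tcp_pos: [0.5779, -0.2066, 0.1132]
ee_rot: [[-0.713, -0.641, 0.284], [-0.699, 0.615, -0.366], [0.06, -0.459, -0.886]]
wrist_force: [1.0, -1.8, -1.3]
gripper_width: 0.638
gripper_force: 30.0
```

```bash
python3 look.py c2
```

```text
13.325 [ 0.5779 -0.2066  0.1132] [ 0.284 -0.366 -0.886] 0.6378365055519238 [ 1.03520501 -1.77296971 -1.2996995 ]
bowl 0.83 [ 0.317 -0.309  0.   ]
bowl 0.6 [ 0.56  -0.143  0.   ]
coil side 0.41 [310. 214.] [ 0.559 -0.167  0.02 ]
bowl 0.91 [ 0.57  -0.133  0.   ]
bowl 0.82 [ 0.312 -0.313  0.   ]
```

View pics/c2.png

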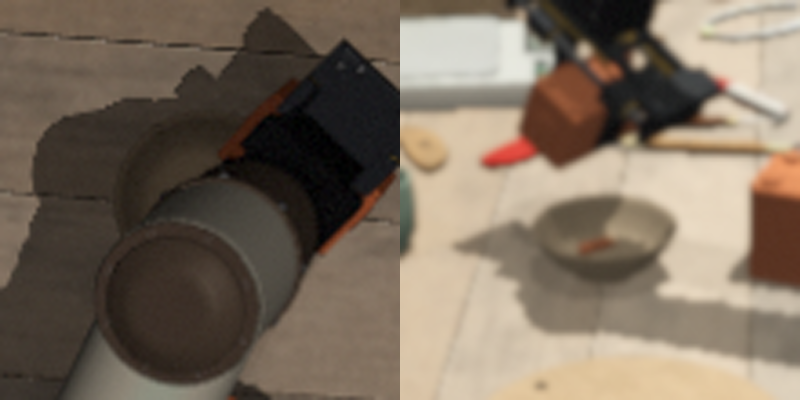

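```bash
cat > back.py <<'E'
from h import *
import sys
s=sense();R=np.array(s['ee_rot']);t=np.array(s['tcp_pos']);print(s['time_s'],t.round(4),np.round(s['joints']),s['wrist_force'])
from scipy.spatial.transform import Rotation as Ro
tgt=np.array([float(x) for x in sys.argv[1:4]]);g=np.radians(47.5)
Rt=np.array([[-np.cos(g),-np.sin(g),0],[-np.sin(g),np.cos(g),0],[0,0,-1.]])
print('tool shift mm (now axes)',(R.T@(tgt-t)*1000).round(1),'rotvec to level',Ro.from_matrix(R.T@Rt).as_rotvec().round(3))
E
python3 back.py .559 -.1485 .0875
```

```text
13.675 [ 0.5786 -0.2072  0.1135] [  -6.   18.  -46.   73.  -21. -108.] [ 0.14112293  0.1018393  -3.76186745]
tool shift mm (now axes) [-28.6  60.6  -4. ] rotvec to level [-0.476 -0.072 -0.039]
```

The side view shows the coil in the bowl, at about (595,243) in the crop. The tool drifted during the quick rocking, so I level slowly and then go back.

>>> {"name": "step_arm", "arguments": {"linear": [[0,0,0],[0,0,0],[0,0,0],[0,0,0],[0,0,0],[0,0,0],[0,0,0],[0,0,0],[0,0,0],[0,0,0]], "delta_rot": [[-0.04,-0.006,-0.003],[-0.05,-0.0075,-0.004],[-0.055,-0.008,-0.004],[-0.055,-0.008,-0.004],[-0.055,-0.008,-0.004],[-0.055,-0.008,-0.004],[-0.055,-0.008,-0.004],[-0.05,-0.008,-0.004],[-0.04,-0.006,-0.003],[-0.021,-0.003,-0.002]], "grip": [50,50,50,50,50,50,50,50,50,50]}}

```text
time_s: 14.92
tcp_pos: [0.5785, -0.206, 0.1128]
ee_rot: [[-0.677, -0.736, -0.001], [-0.736, 0.677, 0.002], [-0.001, 0.002, -1.0]]
wrist_force: [-0.5, 0.1, -2.8]
gripper_width: 0.647
gripper_force: 30.0
```

```bash
python3 back.py .552 .122 .115
```

```text
14.925 [ 0.5785 -0.206   0.1128] [ -5.  26.  -9.  -0. -54. -38.] [-0.49443304  0.10798774 -2.82207512]
tool shift mm (now axes) [-223.4  241.6   -1.5] rotvec to level [ 0.002  0.001 -0.002]
```

>>> {"name": "step_arm", "arguments": {"linear": [[-6,6,0],[-14,15,0],[-20,22,0],[-22,24,0],[-22,24,0],[-22,24,0],[-22,24,0],[-22,24,0],[-22,24,0],[-20,22,0]], "delta_rot": [[0,0,0],[0,0,0],[0,0,0],[0,0,0],[0,0,0],[0,0,0],[0,0,0],[0,0,0],[0,0,0],[0,0,0]], "grip": [50,50,50,50,50,50,50,50,50,50]}}

```text
time_s: 16.18
tcp_pos: [0.5525, 0.0781, 0.113]
ee_rot: [[-0.676, -0.737, -0.001], [-0.737, 0.676, -0.001], [0.001, 0.0, -1.0]]
wrist_force: [0.8, -0.1, -2.1]
gripper_width: 0.643
gripper_force: 30.0
```

>>> {"name": "step_arm", "arguments": {"linear": [[-16,17,0],[-10,11,0],[-5,5,0],[0,0,12],[0,0,20],[0,0,18],[0,0,12],[0,0,8],[0,0,4],[0,0,0]], "delta_rot": [[0,0,0],[0,0,0],[0,0,0],[0,0,0],[0,0,0],[0,0,0],[0,0,0],[0,0,0],[0,0,0],[0,0,0]], "grip": [50,50,50,50,50,50,50,50,50,50]}}

```text
time_s: 17.42
tcp_pos: [0.5506, 0.1205, 0.0388]
ee_rot: [[-0.677, -0.736, -0.001], [-0.736, 0.677, -0.001], [0.002, 0.0, -1.0]]
wrist_force: [0.2, -1.0, -2.0]
gripper_width: 0.643
gripper_force: 30.0
```

```bash
python3 back.py .552 .122 .0276; python3 - <<'E'
from h import *
b=capture('side');q=proj(b,[.552,.122,.05]).astype(int);d=proj(b,[.558,-.149,.03]).astype(int)
f=lambda q:cv2.resize(b['img'][q[1]-45:q[1]+45,q[0]-45:q[0]+45],(400,400),interpolation=2)
cv2.imwrite('pics/p1.png',np.hstack([f(q),f(d)])[:,:,::-1])
E
```

```text
17.425 [0.5506 0.1205 0.0388] [ 29.  28. -21.   0. -42. -72.] [ 0.22398476 -0.98020195 -1.97767448]
tool shift mm (now axes) [-2.  -0.  11.2] rotvec to level [ 0.    -0.002 -0.002]
```

View pics/p1.png

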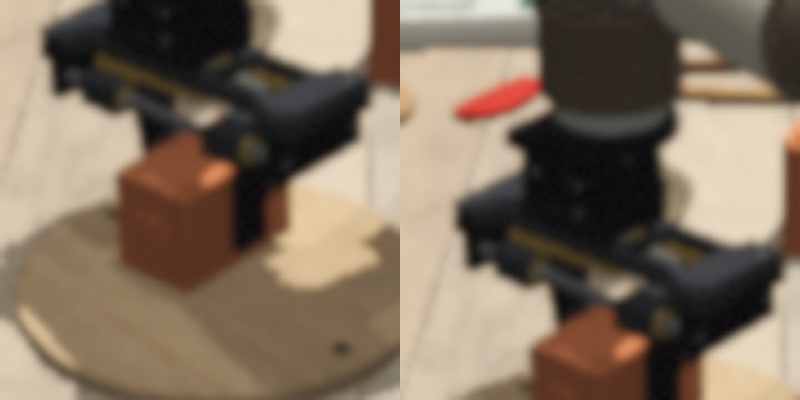

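The box hangs level just above the bat (left half, at about (185,220)). I lower it to contact in small steps.

>>> {"name": "step_arm", "arguments": {"linear": [[0,0,4],[0,0,3],[0,0,2],[0,0,1],[0,0,0.5],[0,0,0],[0,0,0]], "delta_rot": [[0,0,0],[0,0,0],[0,0,0],[0,0,0],[0,0,0],[0,0,0],[0,0,0]], "grip": [50,50,50,50,50,50,50]}}

```text
time_s: 18.35
tcp_pos: [0.5505, 0.1206, 0.0283]
ee_rot: [[-0.677, -0.736, -0.001], [-0.736, 0.677, -0.001], [0.002, 0.0, -1.0]]
wrist_force: [-0.3, -0.4, -3.0]
gripper_width: 0.639
gripper_force: 30.0
```

>>> {"name": "step_arm", "arguments": {"linear": [[0,0,0.5],[0,0,0.5],[0,0,0],[0,0,0]], "delta_rot": [[0,0,0],[0,0,0],[0,0,0],[0,0,0]], "grip": [50,50,50,50]}}

```text
time_s: 18.85
tcp_pos: [0.5505, 0.1206, 0.0276]
ee_rot: [[-0.677, -0.736, -0.001], [-0.736, 0.677, -0.001], [0.001, 0.0, -1.0]]
wrist_force: [-1.6, -0.5, 1.0]
gripper_width: 0.638
gripper_force: 30.0
```

Contact: the vertical force went from -3 to +1 N. I release, then retreat up.

>>> {"name": "step_arm", "arguments": {"linear": [[0,0,0],[0,0,0],[0,0,0],[0,0,0],[0,0,0],[0,0,0],[0,0,0],[0,0,0]], "delta_rot": [[0,0,0],[0,0,0],[0,0,0],[0,0,0],[0,0,0],[0,0,0],[0,0,0],[0,0,0]], "grip": [57,60,65,72,80,87,87,87]}}

```text
time_s: 19.85
tcp_pos: [0.5505, 0.1206, 0.0273]
ee_rot: [[-0.677, -0.736, -0.001], [-0.736, 0.677, -0.001], [0.002, 0.0, -1.0]]
wrist_force: [-0.6, -0.5, -0.1]
gripper_width: 0.994
gripper_force: 0.0
```

>>> {"name": "step_arm", "arguments": {"linear": [[0,0,-6],[0,0,-15],[0,0,-25],[0,0,-35],[0,0,-40],[0,0,-40],[0,0,-30],[0,0,0]], "delta_rot": [[0,0,0],[0,0,0],[0,0,0],[0,0,0],[0,0,0],[0,0,0],[0,0,0],[0,0,0]], "grip": [87,87,87,87,87,87,87,87]}}

```text
time_s: 20.85
tcp_pos: [0.5521, 0.1213, 0.2224]
ee_rot: [[-0.677, -0.736, 0.006], [-0.736, 0.677, 0.002], [-0.006, -0.003, -1.0]]
wrist_force: [-0.3, 0.3, -0.9]
gripper_width: 1.0
gripper_force: 0.0
```

```bash
python3 box.py w2; python3 look.py c3; python3 - <<'E'
import cv2,numpy as np
cv2.imwrite('pics/fin.png',np.hstack([cv2.resize(cv2.imread('pics/w2.png'),(400,300)),cv2.resize(cv2.imread('pics/c3.png'),(400,300))]))
E
```

```text
20.85 [0.5521 0.1213 0.2224] 137.3792952955533 [ 0.006  0.002 -1.   ] [ 29.  16.  -8.   0. -65. -71.]
0.62 [562. 126.] ((335.76934814453125, 198.44082641601562), (68.37372589111328, 114.8804702758789), 21.75049591064453)
tool delta [ 89.7552075  211.40756592  -1.1325372 ]
0.59 [321. 220.] ((549.9423828125, 120.46934509277344), (97.50828552246094, 56.386348724365234), 47.601768493652344)
tool delta [ 2.11001753  1.01100738 -0.01472419]
0.81 [0.5491063  0.12158515 0.0435    ]
0.72 [0.32600842 0.20626316 0.0435    ]
21.0 [0.5499 0.1206 0.2177] [-0.003 -0.001 -1.   ] 1.0009829064828042 [ 0.0328753  -0.23785186 -0.68286434]
coil top 0.72 [411. 232.] [ 0.563 -0.16   0.02 ]
coil top 0.54 [408. 231.] [ 0.566 -0.153  0.02 ]
coil top 0.57 [413. 231.] [ 0.567 -0.165  0.02 ]
bowl 0.71 [ 0.314 -0.299  0.   ]
bowl 0.61 [ 0.55  -0.145  0.   ]
coil side 0.6 [307. 214.] [ 0.568 -0.171  0.02 ]
bowl 0.88 [ 0.31  -0.302  0.   ]
bowl 0.67 [ 0.557 -0.135  0.   ]
```

View pics/fin.png

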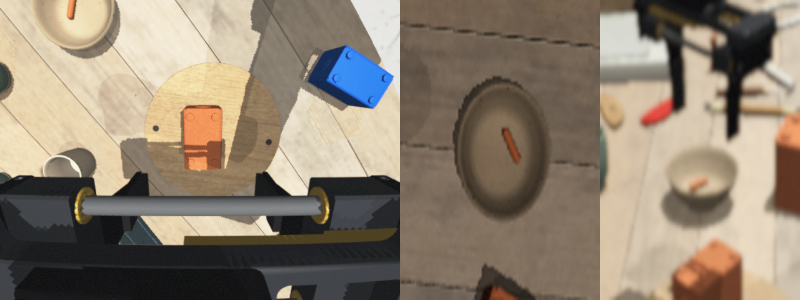

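The coil lies in the bowl (top crop at (511,145)). The box stands on the bat (202,138), let go, about 2 cm from the bat's centre.

```bash
python3 -c "from station import *; print(finish_job())"
```

```text
the job is handed in; nothing more can be done
None
```

The bit of coil is in the brown bowl, the money box is back on the bat with the slot underneath and let go, and the job is handed in at about 21 s; the judge returned no verdict.

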